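Retain the flow chip and index the reader carriage

TASK

Take the longer of the two retaining bars and lay it across the flow chip, down in the slots of both supports on the reader's carriage, and let go of it. Then take the carriage by its black finger grip, slide it towards the robot's left along its rail until you feel the spring ball click into the notch, and finish there still holding the grip, with the ball in the notch and the bar still in its slots. Leave everything else on the bench alone.

Things in the scene. Friction and masses are not known exactly. Their poses are not given: they have to be found in the camera images.
- bar_mid (a point): longer retaining bar, plain steel, 0.12 kg: flat bar 110 x 14 x 8 mm with an upright grip tab on the middle of its top, 30 (along the bar) x 12 x 28 mm high; 36 mm in all. The point is its centre, 18 mm above the underside. x runs along the bar, z up; either end may go to either support. Starts lying flat on the bench
- seat (a point): carriage's seat for the bar: midway between the two supports, level with their slot floors, 48 mm above the bench, 1 mm over the flow chip. x from support to support, y along the rail (sliding direction, robot's left), z up. Supports 10 mm thick at x = -40, 40 mm, each with a slot along x 20 mm wide, 8 mm deep, flared lips above, top 62 mm over bench. A seated bar lies along x, underside here
- grip (a point): carriage's finger grip: upright black post 20 x 20 mm on the carriage's robot side, from 39 (carriage top) to 81 mm above the bench; the point is on its axis, 62 mm above the bench, 95 mm from the seat along the seat's -x. Axes as the seat's: +y is the sliding direction
- carriage (a joint): travel of the carriage (with seat and grip) along its rail, m: 0 at the right end stop, 0.15 at the left one; starts between 0 and 0.02. About 2 N of friction. The notch lies somewhere between 0.06 and 0.12, different every time
- ball (a joint): drop of the carriage's spring ball below the flat of the dark strip it rides on, beside the rail, m: under 0.001 on the flat, 0.006 in the bottom of the notch, a V groove 16 mm wide with 45 degree flanks. On a flank the carriage is pushed towards the notch's bottom with 8 to 12 N: let loose within 6 mm it settles there by itself; moving on out takes that force
- short_bar_mid (a point): a shorter, otherwise like retaining bar, 64 mm long: a spare that is too short for the supports, to be left alone; the point is half-way up (18 mm above its underside)
- bottle: capped glass bottle, 70 mm wide, 150 mm tall; origin under its foot; bystander
- beaker: open glass beaker, 64 mm wide, 80 mm tall; origin under its foot; bystander
- driver: screwdriver lying on the bench; bystander
- vial: small amber glass vial, 26 mm wide, 50 mm tall; origin under its foot; bystander
- fitting: brass fitting, 32 mm wide, 30 mm tall; origin under its foot; bystander
- pump_head: spare grey pump head, 50 x 60 mm, 58 mm tall; origin under its centre; bystander
Mind the look-alikes: they are no part of the job. Leave any yellow look-alike of the part that bears bar_mid alone.

How it is judged:
By the outcome, as a careful person would: the job done as asked, in the order asked, and still so for the second after the job is handed in, while the arm keeps its last pose, push and grip.
It also fails if it takes over 72 s, if anything falls off the work surface, if the arm or the gripper's body presses on something with over 40 N, if the wrist force passes 120 N, or if a joint passes its speed limit or range.

ROBOT

A 7-joint arm with a two-finger parallel gripper is mounted at the origin on the work surface. World frame = base frame: x ahead of the robot, y to its left, z up, the work surface at z = 0. Lengths are in m, angles in rad, forces in N, time in s.
With the tool pointing down it reaches from about 0.425 to 0.925 m from the base axis. Payload 6.8 kg.
Tool frame: the origin (TCP) lies on the front face of the gripper's body, between the roots of the fingers; the fingertips stand 73 mm ahead of it and the grasp point (between the pads) lies 54 mm ahead of it (env.nose_length is the distance from the TCP to the fingertips, in m); z points along the fingers, y is the direction in which the jaws open and shut (so a half turn about z gives the same grasp; the last joint's range is limited). The gripper opens to 85 mm and grips with 20 to 120 N. Pads are 22 mm wide; open, the fingers measure 114 mm over their backs; the gripper's body (76 mm by 85 mm) begins 54 mm behind the grasp point. The pads swing forward as they close: fully open they stand 13 mm farther back than shut.
Start: joints at [-1.275, 0.477, 0.022, 1.555, -0.011, 1.109, -0.083], TCP at [0.265, 0.621, 0.304] pointing down, gripper open.
Joint ranges: [-2.96, 2.96], [-0.34, 2.1], [-1.41, 1.46], [0.24, 2.44], [-1.37, 4.51], [0.17, 1.92], [-2.96, 2.96]. Speed limits (rad/s): [2.39, 2.39, 3.14, 3.14, 3.14, 3.14, 3.14].

INTERFACE

Orientations are given as a unit quaternion [w, x, y, z].
In Python, from cell import env, kin, camera, calibration, job gives the robot as it stands. The module is installed in compiled form; this text tells all that it offers. Calls block until the motion is done:
- env.reach(position, orientation): joint-space move of the TCP to a pose.
- env.movel(position, velocity=0.15, rot=None, stop_force=None): straight line of the TCP; rot=None keeps the orientation; velocity is the mean speed in m/s. With stop_force (N) it stops when the force on the tool has changed by that much, and returns True; else False.
- env.goto_joints(angles): joint-space move.
- env.grip(opening, f_grip=None): finger opening in m; f_grip is the grip in N (None keeps the last); returns when the fingers have stopped.
- env.dwell(seconds).
- kin.inverse_kinematics(position, orientation): joint angles nearest the present ones, or None.
- env.get_state(): the state.
- camera(name): name is "scene" or "side" or "wrist"; returns (picture, depth): 384x512x3 uint8, blue, green, red; 384x512 float32, m along the optical axis (not along the pixel's ray), 0 where there is no reading.
- calibration(name): a dict with "fx", "fy", "cx", "cy" (pixels), "rvec" (rotation vector, rad) and "tvec" (3), from world to camera coordinates, as OpenCV has them. Camera axes: x right, y down, z forward; pixel columns grow to the right and rows downward; lengths in m; the calibration is good to about 2 mm. A picture is of the moment at which its call begins: read the wrist's pose just before it. calibration takes no time and is no camera call; for the wrist camera it gives the pose at the moment of the call.
A pose or a line that the arm cannot do raises env.PlanningError and nothing moves.
- job.job_done(): hands the job in, once; it reports no verdict.
The state is a dict: "time": time; "qpos": joint angles; "joint_velocities": joint speeds; "joint_torque": joint torques, N m; "tcp_pos": TCP position; "orientation": TCP orientation; "force": force on the tool from outside, world axes, zero at the start; "torque": the same for the moment, N m; "opening": finger opening in m.
Only numpy, scipy, OpenCV 4.12 (cv2) and the standard library are available. Lean on these libraries where they do the work, as an engineer would, in place of code of your own. Each camera call takes 0.05 s, during which the arm holds its last target. There are 200 camera calls.

## Working session

There is one attempt and no reset: what is moved stays moved. The work goes in short steps, each a Python script; the robot and the scene stay as the last script left them, time stands still between calls to the robot, and variables do not carry over. Pictures are saved under pics/ and viewed, about 8 in all and at most 12, crops included, and the job is handed in when it is done.

```bash
mkdir -p pics; ls
cat > h.py <<'E'
import numpy as np, cv2
from cell import env, kin, camera, calibration, job
from scipy.spatial.transform import Rotation as R
def snap(n):
    c=calibration(n); p,d=camera(n); return p,d,c
def pts(d,c):
    v,u=np.mgrid[:384,:512]
    P=np.stack([(u-c["cx"])/c["fx"]*d,(v-c["cy"])/c["fy"]*d,d],-1)
    M=cv2.Rodrigues(np.array(c["rvec"],float))[0]
    W=(P-np.array(c["tvec"]).ravel())@M
    W[d<=0]=np.nan
    return W
def down(yaw):  # jaw (tool y) direction at angle yaw from world y; tool z down
    q=(R.from_euler('z',yaw)*R.from_euler('x',np.pi)).as_quat()
    return [q[3],q[0],q[1],q[2]]
E
python3 - <<'E'
from h import *
for n in ["scene","side"]:
    p,d,c=snap(n); np.savez(f"pics/{n}0.npz",p=p,d=d,W=pts(d,c)); cv2.imwrite(f"pics/{n}0.png",p)
    M=cv2.Rodrigues(np.array(c["rvec"],float))[0]; print(n,c["fx"],-M.T@np.array(c["tvec"]).ravel(),M[2])
a=cv2.vconcat([]) if 0 else None
print(env.get_state())
E
```

```text
pics
scene 390.06678175047296 [1.11603029 0.42820514 1.02511536] [-0.48900823 -0.33770175 -0.80425647]
side 400.81825114331366 [ 0.10012386 -0.75496088  1.00186984] [ 0.30942687  0.61944658 -0.72148523]
{'time': 0.1, 'qpos': array([-1.27510921,  0.47769047,  0.02234462,  1.55636737, -0.01152005,
        1.10927556, -0.0831068 ]), 'joint_velocities': array([-0.0010106 , -0.00404433, -0.00052811, -0.00249921, -0.00034248,
        0.00123884,  0.00151015]), 'joint_torque': array([ 4.73318170e-03, -5.97754633e+01,  1.61385108e+00, -2.81954777e+01,
        1.27912933e-02,  5.04098964e-03,  4.78247415e-06]), 'tcp_pos': array([0.26504543, 0.62033284, 0.3030347 ]), 'orientation': array([-1.12746594e-04,  2.00523552e-01,  9.79688550e-01, -7.98508888e-04]), 'force': array([0.59570669, 0.37182698, 0.07653971]), 'torque': array([0.04032345, 0.03736337, 0.03092972]), 'opening': 0.08563929981921135}
```

View pics/scene0.png

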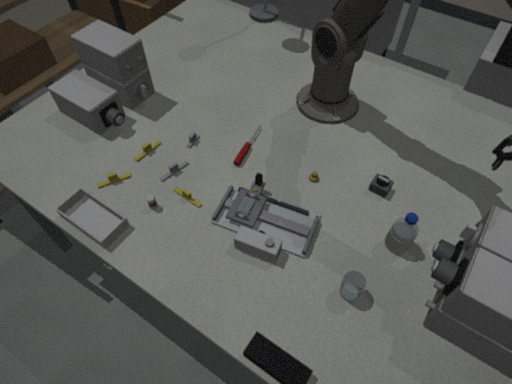

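View pics/side0.png

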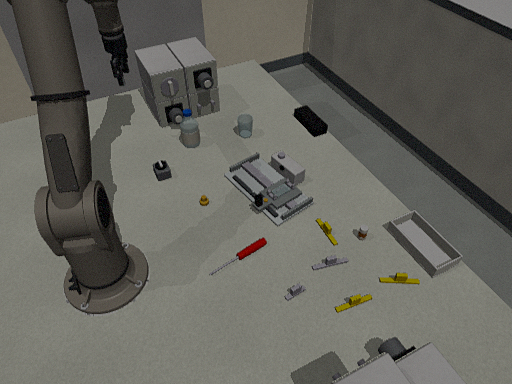

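Candidates in the scene view: the plain steel bar at (175,170), a shorter steel bar at (193,139), and yellow look-alikes at (148,150), (114,179) and (187,197). By the description it is the steel one at (175,170), which is (330,262) in the side view. The carriage is near (255,205), with the black grip at (259,181). I'll check with a crop and measure.

Run:
```python
from h import *
A=np.load("pics/scene0.npz");B=np.load("pics/side0.npz")
def pr(Z,l):
    for u,v in l: print((u,v),np.nanmedian(Z['W'][v-1:v+2,u-1:u+2].reshape(-1,3),0).round(3))
pr(A,[(164,177),(186,163),(175,168),(193,139),(187,197),(148,150),(259,179),(270,243),(222,193),(318,222),(220,215),(305,250),(245,207),(314,176),(242,155),(153,203),(380,184)])
print()
pr(B,[(315,265),(346,261),(330,259),(295,291),(258,199),(283,192),(326,230),(361,233)])
a=cv2.resize(A['p'][120:270,130:330],None,fx=3.5,fy=3.5,interpolation=3)
cv2.imwrite("pics/c0.png",a)
```

```text
(164, 177) [ 0.637 -0.265  0.008]
(186, 163) [ 0.55  -0.245  0.007]
(175, 168) [ 0.594 -0.253  0.017]
(193, 139) [ 0.457 -0.288  0.017]
(187, 197) [ 0.66  -0.145  0.017]
(148, 150) [ 0.582 -0.389  0.014]
(259, 179) [0.508 0.025 0.071]
(270, 243) [0.673 0.174 0.073]
(222, 193) [ 0.577 -0.072 -0.   ]
(318, 222) [0.499 0.237 0.004]
(220, 215) [ 0.651 -0.022  0.009]
(305, 250) [0.615 0.257 0.029]
(245, 207) [0.603 0.04  0.047]
(314, 176) [0.365 0.145 0.022]
(242, 155) [ 0.424 -0.101  0.023]
(153, 203) [ 0.742 -0.209  0.03 ]
(380, 184) [0.294 0.338 0.048]

(315, 265) [ 0.551 -0.244  0.01 ]
(346, 261) [ 0.642 -0.273  0.006]
(330, 259) [ 0.588 -0.261  0.036]
(295, 291) [ 0.449 -0.3    0.027]
(258, 199) [0.495 0.01  0.077]
(283, 192) [0.594 0.023 0.05 ]
(326, 230) [ 0.648 -0.156  0.018]
(361, 233) [ 0.731 -0.222  0.028]
```

View pics/c0.png

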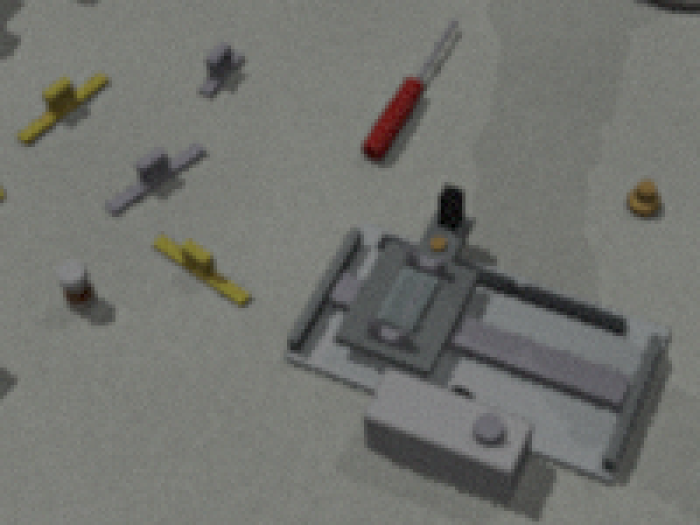

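The crop confirms it: the steel bar at crop (155,178) is clearly longer than the other steel one at (222,68). The grip is the black post at crop (452,205), and the chip is on the carriage at about (400,300). Next is a closer look with the wrist camera.

Run:
```python
from h import *
y=np.pi+np.arctan2(-.024,.09)
for k in (y,y-np.pi): print(k,kin.inverse_kinematics([.593,-.255,.3],down(k)))
env.reach([.57,.03,.36],down(np.pi))
p,d,c=snap("wrist"); np.savez("pics/w1.npz",p=p,d=d,W=pts(d,c)); cv2.imwrite("pics/w1.png",p)
env.reach([.593,-.255,.3],down(y))
q,d,c=snap("wrist"); np.savez("pics/w2.npz",p=q,d=d,W=pts(d,c))
M=cv2.Rodrigues(np.array(c["rvec"],float))[0]; print(-M.T@np.array(c["tvec"]).ravel(),M[2])
cv2.imwrite("pics/w12.png",cv2.resize(cv2.vconcat([p,q]),None,fx=.78,fy=.78))
s=env.get_state();print(s['time'],s['qpos'],s['tcp_pos'])
```

```text
2.8809902618424523 [-0.22541467  0.52925004  0.77180336  1.67222923 -0.40467483  1.10696898
  1.9727786 ]
-0.2606023917473408 [-0.32903263  0.59959344  0.95757368  1.67835426 -0.53094527  1.14668589
 -1.05844213]
[ 0.51928591 -0.23354751  0.3709509 ] [ 0.28825118 -0.07321177 -0.95475195]
3.7 [-0.0871815   0.47446388  0.5501647   1.66287256 -0.27573901  1.08199456
  1.85828893] [ 0.59411269 -0.25246069  0.30022358]
```

View pics/w12.png

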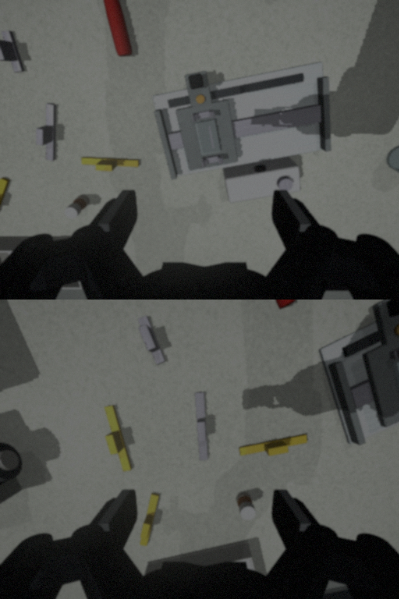

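Run:
```python
from h import *
def clus(W,m,minA=12):
    n,l,s,c=cv2.connectedComponentsWithStats(m.astype(np.uint8))
    for i in range(1,n):
        if s[i,4]>=minA:
            P=W[l==i]; r=cv2.minAreaRect(P[:,:2].astype(np.float32)*1000)
            print(np.round(c[i]),s[i,4],'med',np.nanmedian(P,0).round(4),'rect',np.round(r[0],1),np.round(r[1],1),round(r[2],1))
Z=np.load("pics/w2.npz");W=Z['W']
flat=W[100:200,200:225]; print('bench z',np.nanmedian(flat[...,2]),np.nanstd(flat[...,2]))
near=np.hypot(W[...,0]-.593,W[...,1]+.255)<.075
print('bar');clus(W,near&(W[...,2]>.004)); print('tab');clus(W,near&(W[...,2]>.02))
hsv=cv2.cvtColor(Z['p'],cv2.COLOR_BGR2HSV); print('bgr bar',Z['p'][120,257],Z['p'][190,258],'bench',Z['p'][150,220])
Z=np.load("pics/w1.npz");W=Z['W']
n=(abs(W[...,0]-.58)<.12)&(abs(W[...,1]-.04)<.12)
for lo,hi in ((.07,.1),(.055,.07),(.034,.044),(.044,.055)):
    print(lo,hi);clus(W,n&(W[...,2]>lo)&(W[...,2]<hi))
cv2.imwrite("pics/w1c.png",cv2.resize(Z['p'][75:230,190:430],None,fx=3.3,fy=3.3,interpolation=3))
```

```text
bench z 0.0008814558023557664 0.0007577007123373876
bar
[258. 162.] 991 med [ 0.586  -0.256   0.0093] rect [ 595.  -257.6] [ 14. 110.] 78.5
[308. 191.] 27 med [ 0.645  -0.2049  0.0086] rect [ 646.1 -203.6] [6.4 7.1] 2.0
[256. 337.] 37088 med [ 0.5824 -0.2522  0.3021] rect [ 588.6 -253.1] [146.6  33.8] 75.3
tab
[258. 168.] 292 med [ 0.5933 -0.2572  0.0368] rect [ 594.8 -257.5] [12. 30.] 78.7
[256. 337.] 37088 med [ 0.5824 -0.2522  0.3021] rect [ 588.6 -253.1] [146.6  33.8] 75.3
bgr bar [95 90 91] [102  96  97] bench [104 111 108]
0.07 0.1
[251. 104.] 318 med [0.5    0.0188 0.0816] rect [500.3  18.8] [19.9 19.9] 10.9
[358. 236.] 19 med [0.6673 0.1591 0.0731] rect [667.3 158.8] [ 2.1 11.4] 87.3
0.055 0.07
[271. 146.] 55 med [0.5512 0.0432 0.0608] rect [551.3  43.5] [9.5 8.3] 8.0
[249. 151.] 58 med [0.5564 0.0157 0.0612] rect [556.7  15.5] [9.9 8.4] 10.7
[282. 205.] 52 med [0.629  0.0587 0.0604] rect [630.1  59.1] [10.4  8.2] 10.4
[261. 209.] 53 med [0.6347 0.0308 0.0598] rect [635.4  31.1] [10.2  8.4] 12.1
[324. 236.] 2094 med [0.6734 0.1193 0.0608] rect [672.  113.9] [92.1 55.8] 89.9
0.034 0.044
[264. 162.] 4458 med [0.5739 0.0306 0.0399] rect [568.2  32.2] [164.2  90.1] 11.2
[346. 212.] 35 med [0.6475 0.1516 0.0388] rect [647.2 151.3] [ 1.2 17.3] 11.9
[306. 220.] 115 med [0.6589 0.0939 0.0392] rect [658.7  94.8] [ 2.8 56.4] 13.1
0.044 0.055
[256. 127.] 87 med [0.5287 0.0243 0.0451] rect [528.8  24.3] [12.6 12.7] 0.1
[260. 147.] 151 med [0.5536 0.0294 0.0489] rect [554.2  29.6] [10.3 35.4] 11.1
[266. 176.] 1086 med [0.5923 0.0373 0.0479] rect [593.5  37.2] [58.4 33.9] 11.1
[271. 204.] 155 med [0.6312 0.0445 0.0488] rect [632.6  44.9] [10.8 35.8] 11.0
[322. 219.] 237 med [0.6542 0.1163 0.0494] rect [653.  112.9] [ 8.  94.9] 13.1
```

View pics/w1c.png

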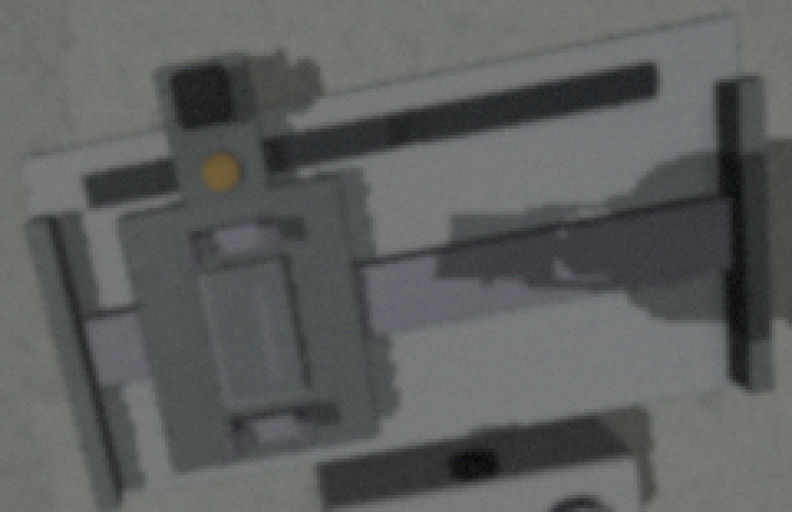

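Depth agrees with the known sizes: the bar measures 110 × 14 mm and the post 20 × 20 mm. Bar at (0.595, -0.2576), yaw -11.4°. Seat at (0.5934, 0.0373), yaw 11.2°. Grip at (0.500, 0.019). Now the pick.

Run:
```python
from h import *
o=down(np.radians(180-11.4))
env.grip(.05,40)
env.reach([.595,-.2576,.16],o)
print(env.movel([.595,-.2576,.085],.08,stop_force=12))
s=env.get_state();print(s['tcp_pos'],s['force'])
env.grip(0.0,40); s=env.get_state();print('open',s['opening'],s['tcp_pos'])
env.movel([.595,-.2576,.25],.15)
s=env.get_state();print('open',s['opening'],s['tcp_pos'],s['force'],s['time'])
env.reach([.5934,.0373,.23],down(np.radians(191.2)))
p,d,c=snap("wrist"); np.savez("pics/w3.npz",p=p,d=d,W=pts(d,c))
p2,d2,c2=snap("side"); np.savez("pics/s3.npz",p=p2,d=d2,W=pts(d2,c2))
cv2.imwrite("pics/m3.png",cv2.hconcat([cv2.resize(p,(400,300)),cv2.resize(p2[100:250,180:380],(400,300))]))
s=env.get_state();print(s['tcp_pos'],s['qpos'],s['time'])
```

```text
False
[ 0.59534565 -0.25785705  0.08550375] [-0.44248725  0.47967772  0.43298528]
open 0.011377897040641414 [ 0.59533582 -0.25764347  0.08552961]
open 0.011217987299420805 [ 0.59448186 -0.25725374  0.24887585] [ 0.16702347  0.80028998 -1.60487478] 7.5167
[0.5937368  0.03472291 0.23020186] [-0.47545334  0.44791466  0.40925387  1.84545839 -0.22165617  0.89268184
  1.799941  ] 8.75
```

View pics/m3.png

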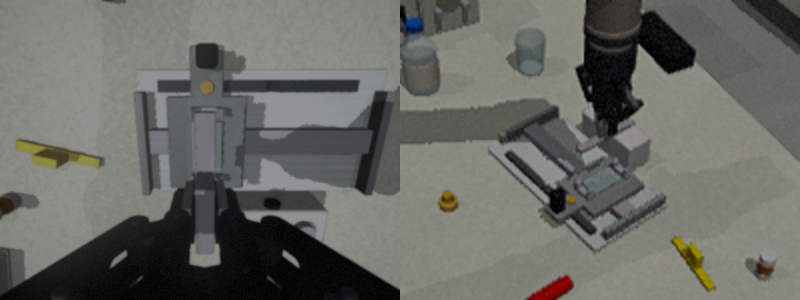

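The bar is held (wrist crop, about (205,180)) and aligned with the carriage. I'll measure the bar and supports in this cloud and then lower it.

Run:
```python
from h import *
Z=np.load("pics/w3.npz");W=Z['W'];print(env.get_state()['tcp_pos'])
def clus(m,minA=15):
    n,l,s,c=cv2.connectedComponentsWithStats(m.astype(np.uint8))
    for i in range(1,n):
        if s[i,4]>=minA:
            P=W[l==i]; r=cv2.minAreaRect(P[:,:2].astype(np.float32)*1000)
            print(np.round(c[i]),s[i,4],np.nanmedian(P,0).round(4),'rect',np.round(r[0],1),np.round(r[1],1),round(r[2],1))
n=(abs(W[...,0]-.58)<.12)&(abs(W[...,1]-.04)<.08)
for lo,hi in ((.055,.069),(.075,.09),(.12,.19)): print(lo);clus(n&(W[...,2]>lo)&(W[...,2]<hi))
```

```text
[0.5937368  0.03472291 0.23020186]
0.055
[245. 145.] 99 [0.5559 0.0142 0.0617] rect [557.   15.1] [9.9 7.9] 10.8
[282. 145.] 140 [0.551  0.0435 0.061 ] rect [551.4  43.8] [10.2  7.9] 12.1
[279. 230.] 29 [0.6254 0.0572 0.0579] rect [625.2  57.8] [2.9 8.4] 30.9
[324. 274.] 378 [0.6594 0.1084 0.0604] rect [663.  106.5] [14.7 28.9] 11.1
0.075
[264.  70.] 890 [0.5004 0.0187 0.0815] rect [500.3  18.6] [20.2 19.6] 11.1
0.12
[262. 236.] 6237 [0.5808 0.0325 0.167 ] rect [593.2  33.6] [ 37.7 109.7] 89.6
```

Run:
```python
from h import *
env.movel([.5934,.0373,.16],.1); env.dwell(.3)
s=env.get_state();print(s['tcp_pos'],s['force'])
p,d,c=snap("wrist");W=pts(d,c)
m=(W[...,2]>.074)&(W[...,2]<.095)&(W[...,0]>.53)&(W[...,0]<.57)&(abs(W[...,1]-.03)<.03)
P=W[m];print(m.sum(),cv2.minAreaRect(P[:,:2].astype(np.float32)*1000))
print(env.movel([.5934,.0373,.1325],.03,stop_force=8))
env.dwell(.2);s=env.get_state();print(s['tcp_pos'],s['force'],s['opening'],s['time'])
p,d,c=snap("wrist");W=pts(d,c);np.savez("pics/w4.npz",p=p,d=d,W=W)
p2,d2,c2=snap("side");p3,_,_=snap("scene")
cv2.imwrite("pics/m4.png",cv2.vconcat([cv2.resize(p[60:384,100:420],(500,300)),cv2.hconcat([cv2.resize(p2[130:230,210:330],(360,300)),cv2.resize(p3[160:260,200:320],(360,300))])[:, :500]]))
```

```text
[0.59362438 0.03734323 0.16047704] [-0.7786186   0.05929379 -0.75041762]
1671 ((555.2661743164062, 30.035541534423828), (32.51873016357422, 13.913985252380371), 11.944108963012695)
True
[0.59309084 0.03731017 0.13346892] [-1.06789409 -0.16341783  5.08399518] 0.01150592103439197 10.9833
```

View pics/m4.png

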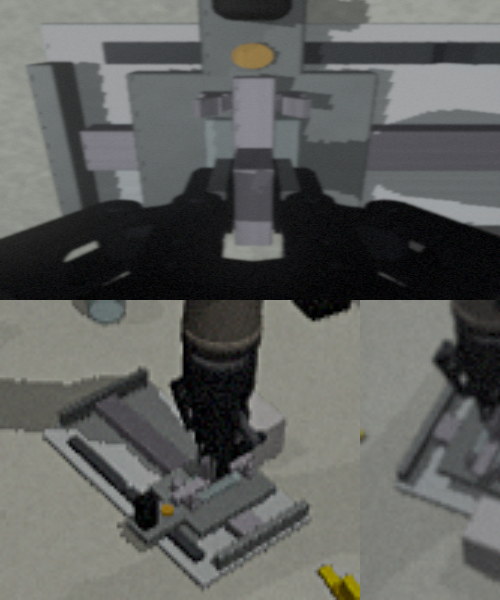

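The bar is down in the slot (at (255,110) in the top view), with contact at the expected height. Release, back off and verify.

Run:
```python
from h import *
env.grip(.05,40); s=env.get_state();print(s['tcp_pos'],s['force'])
env.movel([.5934,.0373,.22],.1)
env.reach([.5003-.02,.0188,.22],down(np.radians(191.2))); env.dwell(.2)
p,d,c=snap("wrist");W=pts(d,c);np.savez("pics/w5.npz",p=p,d=d,W=W);cv2.imwrite("pics/w5.png",p)
n=(abs(W[...,0]-.58)<.12)&(abs(W[...,1]-.04)<.08)
for lo,hi in ((.052,.0585),(.0585,.068),(.075,.1)):
    m=(n&(W[...,2]>lo)&(W[...,2]<hi)).astype(np.uint8); k,l,st,ce=cv2.connectedComponentsWithStats(m)
    for i in range(1,k):
        if st[i,4]>25:
            P=W[l==i];r=cv2.minAreaRect(P[:,:2].astype(np.float32)*1000);print(lo,ce[i].round(),np.nanmedian(P,0).round(4),np.round(r[0]+r[1],1),round(r[2],1))
print(env.get_state()['time'])
```

```text
[0.5922574  0.03727251 0.13247151] [-0.0423767   0.16472513  0.44698954]
0.052 [257. 204.] [0.4905 0.0172 0.0548] [491.4  17.    2.9  19.4] 12.2
0.052 [258. 276.] [0.5577 0.0308 0.0568] [564.4  31.9  53.8  14.1] 11.4
0.052 [244. 270.] [0.5529 0.018  0.0561] [555.5  18.3  11.2   4.9] 37.5
0.052 [270. 270.] [0.548  0.0406 0.0566] [551.6  41.2  10.7   5.4] 1.3
0.0585 [257. 208.] [0.4905 0.0169 0.063 ] [491.2  17.    2.5  19.1] 11.6
0.0585 [240. 275.] [0.5567 0.0143 0.0612] [557.1  14.8  11.3   7. ] 10.1
0.0585 [274. 275.] [0.5504 0.0443 0.0614] [551.1  44.   11.    6.2] 12.2
0.0585 [257. 300.] [0.5782 0.0345 0.0635] [578.1  34.8   3.1  12. ] 11.4
0.075 [256. 225.] [0.498  0.0187 0.0815] [499.6  18.9  20.   19.5] 11.1
0.075 [257. 325.] [0.586  0.0368 0.0846] [590.   37.   27.1  11.9] 11.2
13.4
```

View pics/w5.png

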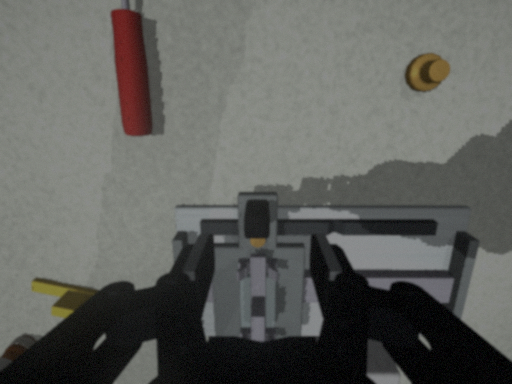

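The bar is seated level: bar top at 56.8 mm and tab top at 84.6 mm, between both lips. Now grip the post and slide, watching the force.

Run:
```python
from h import *
o=down(np.radians(191.2)); g=np.array([.5002,.0188,.118]); a=np.radians(11.2); u=np.array([-np.sin(a),np.cos(a),0])
env.movel([g[0],g[1],.17],.1)
print(env.movel(list(g),.06,stop_force=10))
env.grip(0,60); s=env.get_state(); print(s['opening'],s['tcp_pos'],s['force'],s['time'])
env.movel(list(g+.02*u),.05)
n=0;log=[];pull=None
for k in range(21,130):
    env.movel(list(g+k*.001*u),.02)
    s=env.get_state(); f=s['force']@u; x=(s['tcp_pos']-g)@u
    log.append((k,round(x*1000,1),round(f,1)))
    if pull is None and f>3: pull=k
    if pull and (f<-5 ): break
    if f<-25 or s['time']>50: break
print(log,pull,s['force'],s['time'],s['opening'])
```

```text
False
0.01912591812290073 [0.50041634 0.01878822 0.11846283] [-1.68141359  0.12483367  5.2604521 ] 15.4833
[(21, np.float64(21.0), np.float64(-0.6)), (22, np.float64(21.9), np.float64(-1.6)), (23, np.float64(23.0), np.float64(-0.8)), (24, np.float64(24.0), np.float64(-0.8)), (25, np.float64(25.0), np.float64(-0.6)), (26, np.float64(25.9), np.float64(-1.1)), (27, np.float64(26.9), np.float64(-0.5)), (28, np.float64(28.0), np.float64(-0.6)), (29, np.float64(29.0), np.float64(-0.6)), (30, np.float64(30.0), np.float64(-0.8)), (31, np.float64(31.0), np.float64(-1.1)), (32, np.float64(32.0), np.float64(-0.5)), (33, np.float64(33.0), np.float64(-0.3)), (34, np.float64(34.0), np.float64(-0.0)), (35, np.float64(35.0), np.float64(-0.8)), (36, np.float64(36.0), np.float64(-0.2)), (37, np.float64(37.0), np.float64(-1.5)), (38, np.float64(38.0), np.float64(-0.1)), (39, np.float64(39.0), np.float64(-1.0)), (40, np.float64(40.0), np.float64(-0.6)), (41, np.float64(41.0), np.float64(-1.4)), (42, np.float64(42.0), np.float64(-0.1)), (43, np.float64(43.0), np.float64(-0.5)), (44, np.float64(44.0), np.
[... 845 characters left out ...]
4(-1.5)), (65, np.float64(65.0), np.float64(-1.4)), (66, np.float64(66.0), np.float64(-1.3)), (67, np.float64(67.0), np.float64(-1.4)), (68, np.float64(68.2), np.float64(-0.5)), (69, np.float64(69.7), np.float64(1.2)), (70, np.float64(71.4), np.float64(4.1)), (71, np.float64(73.6), np.float64(6.9)), (72, np.float64(74.9), np.float64(8.1)), (73, np.float64(75.8), np.float64(7.6)), (74, np.float64(76.6), np.float64(7.1)), (75, np.float64(76.9), np.float64(4.6)), (76, np.float64(77.1), np.float64(2.6)), (77, np.float64(77.3), np.float64(0.4)), (78, np.float64(77.5), np.float64(-2.8)), (79, np.float64(77.7), np.float64(-5.2))] 70 [ 0.33597619 -5.22174796  6.67440449] 30.7833 0.019199482822795752
```

The click is clear: pull from 69 mm, reversing at about 77.3 mm, which is the notch bottom. I'll relax onto it and check everything.

Run:
```python
from h import *
g=np.array([.5002,.0188,.118]); a=np.radians(11.2); u=np.array([-np.sin(a),np.cos(a),0])
env.movel(list(g+.0774*u),.02); env.dwell(1)
s=env.get_state(); print((s['tcp_pos']-g)@u,s['force']@u,s['force'],s['opening'],s['time'])
sc,ds,cs=snap("scene"); si,d,c=snap("side"); w,dw,cw=snap("wrist")
W=pts(dw,cw); seat=np.array([.5934,.0373])+.0774*u[:2]; e=np.array([np.cos(a),np.sin(a)])
for nm,W in (("wrist",W),("scene",pts(ds,cs)),("side",pts(d,c))):
    r=W[...,:2]-seat; X=r@e; Y=r@u[:2]; z=W[...,2]
    for lo,hi,t in ((.053,.06,'bar'),(.078,.09,'tab')):
        m=(abs(X)<.058)&(abs(Y)<.009)&(z>lo)&(z<hi)
        if m.sum()>5: print(nm,t,m.sum(),'X',np.percentile(X[m],[2,98]).round(4),'Y',np.percentile(Y[m],[2,98]).round(4),'z',np.median(z[m]).round(4))
cv2.imwrite("pics/m6.png",cv2.vconcat([cv2.hconcat([cv2.resize(sc[150:270,200:340],(390,300)),cv2.resize(si[130:240,210:340],(390,300))]),cv2.hconcat([cv2.resize(w,(390,290)),cv2.resize(sc,(390,290))])]))
```

```text
0.077246244941034 -1.0701732591001833 [-0.90173805 -1.26949918  7.28465587] 0.01879477509315524 32.0333
wrist bar 586 X [-0.0561 -0.0437] Y [-0.0062  0.0075] z 0.0566
scene bar 101 X [-0.0518  0.0541] Y [-0.0065  0.0071] z 0.0559
scene tab 44 X [-0.0146  0.0144] Y [-0.0062  0.0061] z 0.0831
side bar 64 X [-0.0397  0.0533] Y [-0.0076  0.007 ] z 0.0575
side tab 34 X [-0.0155  0.0135] Y [-0.0077  0.0064] z 0.0853
```

View pics/m6.png

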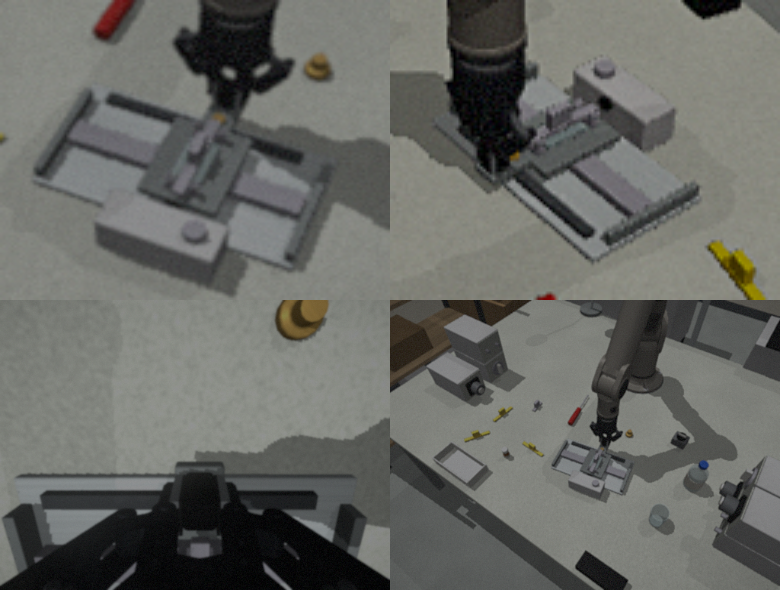

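The bar is seated across the carriage, the grip is held and the force is near zero. Everything else is where it was.

```bash
python3 -c "
from h import *
print(job.job_done())"
```

```text
the job is handed in; nothing more can be done
None
```

The longer steel bar is lying in both support slots across the flow chip. The carriage is in its notch with the gripper still holding the black grip, and the job is handed in at about 32 s of robot time.

- **Bar:** I picked it up by its tab, lowered it until contact at the expected height, and let go. After the slide, all three cameras put the bar's top at 56–57.5 mm (56 mm expected). The scene camera, which sees both ends, shows it centred to about 1 mm.
- **Notch:** I slid the carriage about 77 mm to the robot's left. The spring pulled it forward with up to 8 N from about 69 mm, and the force reversed at about 77.3 mm. I stopped at 77.2 mm with about 1 N left along the rail, which is within the carriage's own friction. The ball's drop can't be read directly, so being in the notch is judged from these forces.
- **Rest of the bench:** in the last picture the short bar, the yellow look-alikes and the other items look untouched.

No check failed. The only disagreement was 1–2 mm between cameras on heights, about what the calibration allows.

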